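# Find the empty slide compartment and push its flap open

### The job

Three of the collector's four compartments are full of glass slides, so their flaps sit solid; the flap over the empty one rocks when pressed. Press gently with the fingertips on the yellow halves of the flaps, one after another, until you find the flap that rocks, then push its yellow half down until it stands at least 45 degrees open and leave it open. Do not lift or shift the loupe, the marker or the slide box.

Things in the scene. Friction and masses are not known exactly. Their poses are not given: they have to be found in the camera images.
- deck (a point): Top of the slide collector, a fixed blue-grey case 250 mm deep (x), 370 wide (y), 95 high with a charcoal top. Point at the top surface (95 mm above the bench), in the middle of the row of four flaps, on their pivot line; x points away from the robot across the case (top reaches 80 mm to -x, 170 to +x), y along the row. An empty compartment is 87 by 69 mm, 75 mm deep. Flaps have 82 mm pitch.
- flap1 (a joint): Tilt of the leftmost (+y side, seen from the robot) of four identical grey flaps, 84 (x) by 66 by 5 mm, pivoted across the middle (along y). Rad: 0 level, flush with the charcoal top; grows as the yellow half goes down; stops at 1.2 and -0.1. Over a full compartment it gives 0.02 to 0.06 (sprung); over the empty one it tilts freely against slight friction (2 to 4 N at the yellow half) and stays where left.
- flap1_push (a point): Centre of the yellow band (26 by 60 mm) on the upper face of the leftmost (+y side, seen from the robot) flap, 28 mm to the robot's side (-x) of its pivot; moves with the flap; x points to the pivot, z out of the face. Closed fingertips pressed straight down 25 to 35 mm here open a free flap 45 to 60 degrees; a blocked one stops them within 3 mm. Over 40 N damages a flap.
- flap2 (a joint): Tilt of the second from the left of four identical grey flaps, 84 (x) by 66 by 5 mm, pivoted across the middle (along y). Rad: 0 level, flush with the charcoal top; grows as the yellow half goes down; stops at 1.2 and -0.1. Over a full compartment it gives 0.02 to 0.06 (sprung); over the empty one it tilts freely against slight friction (2 to 4 N at the yellow half) and stays where left.
- flap2_push (a point): Centre of the yellow band (26 by 60 mm) on the upper face of the second from the left flap, 28 mm to the robot's side (-x) of its pivot; moves with the flap; x points to the pivot, z out of the face. Closed fingertips pressed straight down 25 to 35 mm here open a free flap 45 to 60 degrees; a blocked one stops them within 3 mm. Over 40 N damages a flap.
- flap3 (a joint): Tilt of the third from the left of four identical grey flaps, 84 (x) by 66 by 5 mm, pivoted across the middle (along y). Rad: 0 level, flush with the charcoal top; grows as the yellow half goes down; stops at 1.2 and -0.1. Over a full compartment it gives 0.02 to 0.06 (sprung); over the empty one it tilts freely against slight friction (2 to 4 N at the yellow half) and stays where left.
- flap3_push (a point): Centre of the yellow band (26 by 60 mm) on the upper face of the third from the left flap, 28 mm to the robot's side (-x) of its pivot; moves with the flap; x points to the pivot, z out of the face. Closed fingertips pressed straight down 25 to 35 mm here open a free flap 45 to 60 degrees; a blocked one stops them within 3 mm. Over 40 N damages a flap.
- flap4 (a joint): Tilt of the rightmost (-y side) of four identical grey flaps, 84 (x) by 66 by 5 mm, pivoted across the middle (along y). Rad: 0 level, flush with the charcoal top; grows as the yellow half goes down; stops at 1.2 and -0.1. Over a full compartment it gives 0.02 to 0.06 (sprung); over the empty one it tilts freely against slight friction (2 to 4 N at the yellow half) and stays where left.
- flap4_push (a point): Centre of the yellow band (26 by 60 mm) on the upper face of the rightmost (-y side) flap, 28 mm to the robot's side (-x) of its pivot; moves with the flap; x points to the pivot, z out of the face. Closed fingertips pressed straight down 25 to 35 mm here open a free flap 45 to 60 degrees; a blocked one stops them within 3 mm. Over 40 N damages a flap.
- loupe: Black loupe with silver rings, 38 mm diameter, 42 mm high, standing loose on the charcoal top behind the flaps (+x side); origin at the centre of its foot. Not to be moved.
- marker: Magenta marker, 130 by 12 by 15 mm, lying loose on the bench to the right (-y) of the case; origin at the middle of its underside, x along it. Not to be moved.
- slidebox: White slide box with a yellow lid, 89 by 64 by 40 mm, standing loose on the bench to the left (+y) of the case; origin at the middle of its underside. Not to be moved.

How it is judged:
On the way:
1. a fingertip presses a flap and it rocks (((contact force between the fingers and flap1 above 0.3 N and value of joint flap1 above 0.15 rad) or (contact force between the fingers and flap2 above 0.3 N and value of joint flap2 above 0.15 rad) or (contact force between the fingers and flap3 above 0.3 N and value of joint flap3 above 0.15 rad) or (contact force between the fingers and flap4 above 0.3 N and value of joint flap4 above 0.15 rad))), for 0.02 s.
At the end, for the whole second after the job is handed in: The flap over the empty compartment is tilted open by at least 45 degrees (0.75 rad is accepted), yellow half down, and at rest; loupe, marker and slide box are within 20 mm of where they stood (((value of joint flap1 above 0.75 rad and velocity of joint flap1 between -0.05 and 0.05 rad/s) or (value of joint flap2 above 0.75 rad and velocity of joint flap2 between -0.05 and 0.05 rad/s) or (value of joint flap3 above 0.75 rad and velocity of joint flap3 between -0.05 and 0.05 rad/s) or (value of joint flap4 above 0.75 rad and velocity of joint flap4 between -0.05 and 0.05 rad/s)) and distance of each of loupe, marker, slidebox from where it was at the start of the episode below 0.02 m); the robot touches nothing.
It fails at once if a flap is pressed with more than 40 N (contact force between any of the arm, the fingers and flap1 above 40 N or contact force between any of the arm, the fingers and flap2 above 40 N or contact force between any of the arm, the fingers and flap3 above 40 N or contact force between any of the arm, the fingers and flap4 above 40 N).
It fails at once if the loupe, the marker or the slide box is lifted, carried or shifted by more than 20 mm (distance of any of loupe, marker, slidebox from where it was at the start of the episode above 0.02 m).
It also fails if it takes over 48 s, if anything falls off the work surface, if the arm or the gripper's body presses on something with over 40 N, if the wrist force passes 120 N, or if a joint passes its speed limit or range.

### The arm

A 6-joint arm with a two-finger parallel gripper is mounted at the origin on the work surface. World frame = base frame: x ahead of the robot, y to its left, z up, the work surface at z = 0. Lengths are in m, angles in rad, forces in N, time in s.
With the tool pointing down it reaches from about 0.35 to 0.975 m from the base axis. Payload 4.9 kg.
Tool frame: the origin (TCP) lies at the very end of the fingers, on their centre line; the grasp point (between the pads) lies 19 mm behind it; z points along the fingers, y is the line along which they close (so a half turn about z gives the same grasp; the last joint's range is limited). The gripper opens to 85 mm and grips with 20 to 120 N. Pads are 22 mm wide; open, the fingers measure 114 mm over their backs; the gripper's body (76 mm by 85 mm) begins 54 mm behind the grasp point. The pads swing forward as they close: fully open they stand 13 mm farther back than shut.
Start: joints at [-1.224, 0.053, 1.613, -0, 1.476, -0.119], TCP at [0.281, -0.558, 0.231] pointing down, gripper open.
Joint ranges: [-3.01, 3.01], [-1.01, 2.22], [0.06, 2.58], [-1.02, 4.17], [0.09, 2.62], [-3.14, 3.14]. Speed limits (rad/s): [2.57, 2.57, 3.14, 3.14, 3.14, 3.14].

### API

Orientations are given as a unit quaternion [w, x, y, z].
In Python, from plant import manip, vision, order gives the robot as it stands.
- The arm moves only by the tool play_rows, never from a script. Its argument "steps" is a list that holds one entry, the list of rows, each a list of 6 numbers: the shift along the tool's x, y, z in mm, then the turn, a rotation vector about the tool's x, y, z in degrees. A call has 1 to 12 rows; each row is the pose to reach, as a shift and turn from the pose commanded when the call began, along the tool's axes at that moment; what a row does not reach only later rows make up. A row lasts 1/12 s, in which the tool goes at most 41.7 mm and 7.16 degrees, less where a joint would pass 70% of its speed; a pose out of reach is approached as far as the arm can. A call with a gripper value outside its range is refused whole. "claw" is the gripper's target within -1 to 1 (fully open at 1, half-way at 0, shut at -1), set as the call begins (left out, the last holds). The fingers move at their own pace and stop on an object; the grip force is fixed at half the most. Time passes only in rows, so rows that repeat a pose let the fingers close. It gives the time, the measured TCP pose, the force, the opening and the grip force at its end, in the units of the state.
- manip.state(): the state, without advancing time (a new reading comes with each control period).
- vision.grab_frame(name): name is "side" or "top" or "wrist"; returns (picture, depth): 480x640x3 uint8, blue, green, red; 480x640 float32, m along the optical axis (not along the pixel's ray), 0 where there is no reading.
- vision.camera_info(name): a dict with "K" (3x3 intrinsics, pixels), "eye" and "orientation" of the camera in the world; the wrist camera has in their place "T_tool_cam" (4x4, takes a point from camera to tool coordinates, whose origin is the TCP and whose axes are the flange's). Camera axes: x right, y down, z forward; pixel columns grow to the right and rows downward; lengths in m; the calibration is good to about 2 mm. The wrist camera is an equidistant fisheye: a pixel r from the principal point sees the ray r / f radians off the axis. A picture is of the moment at which its call begins: read the wrist's pose just before it. camera_info takes no time and is no camera call.
- order.job_done(): hands the job in; it is judged then, once.
The state is a dict: "time": time; "joint_pos": joint angles; "joint_vel": joint speeds; "joint_efforts": joint torques, N m; "tool_pos": TCP position; "tool_rot": TCP orientation; "contact_force": force on the tool from outside, world axes, zero at the start; "ft_torque": the same for the moment, N m; "gripper_width": opening from 0.0 (shut) to 1.0 (fully open); "grasp_force": force on a finger pad.
Only numpy, scipy, OpenCV 4.12 (cv2) and the standard library are available. Lean on these libraries where they do the work, as an engineer would, in place of code of your own. Each camera call takes 0.05 s, during which the arm holds its last target. There are 200 camera calls.

## Working session

There is one attempt and no reset: what is moved stays moved. The work goes in short steps, Python scripts to look and compute and a tool call to move; the robot and the scene stay as the last step left them, time stands still between calls to the robot, and variables do not carry over. Pictures are saved under pics/ and viewed, at most 10 in all, crops included, and the job is handed in when it is done.

Besides the shell and the picture viewer there is one more tool, called after "Call:" as name([rows], argument=value, ...), one row to a line, values as JSON. play_rows: Moves the arm, as the interface text tells. Its arguments: {"type":"object","properties":{"steps":{"type":"array"},"claw":{"type":"number"}},"required":["steps"]}

```bash
mkdir -p pics; cat > h.py <<'E'
import numpy as np, cv2
from scipy.spatial.transform import Rotation as R
from plant import manip, vision, order
def rot(o):
    o=np.array(o,float)
    return o if o.shape==(3,3) else R.from_quat(o[[1,2,3,0]]).as_matrix()
def world(ci,d,u,v):
    K=np.array(ci["K"]);z=d[v,u]
    return rot(ci["orientation"])@(np.array([(u-K[0,2])/K[0,0],(v-K[1,2])/K[1,1],1])*z)+np.array(ci["eye"])
E
python3 - <<'E'
from h import *
s=manip.state();print(s)
ci=vision.camera_info("top");print(ci)
p,d=vision.grab_frame("top");cv2.imwrite("pics/top.png",p);np.save("top.npy",d)
hsv=cv2.cvtColor(p,cv2.COLOR_BGR2HSV)
m=cv2.inRange(hsv,(20,110,90),(35,255,255))
n,l,st,c=cv2.connectedComponentsWithStats(m)
for i in range(1,n):
    if st[i,4]>60:
        u,v=np.round(c[i]).astype(int);print(st[i],c[i],world(ci,d,u,v).round(4))
E
```

```text
{'time': 0.0, 'joint_pos': array([-1.22401714e+00,  5.33760078e-02,  1.61432067e+00, -1.30348817e-05,
        1.47600702e+00, -1.18995724e-01]), 'joint_vel': array([ 0.00059826, -0.00061437, -0.00040188,  0.00031407, -0.00093116,
       -0.00068962]), 'joint_efforts': array([-5.27705797e-04, -3.93674254e+01, -3.70181537e+01, -3.05420508e-04,
        7.05950733e-03,  1.70407048e-07]), 'tool_pos': array([ 0.2804785 , -0.55781797,  0.23003523]), 'tool_rot': array([-1.04794408e-03,  9.73003376e-01,  2.30788467e-01, -1.26400743e-04]), 'contact_force': array([0.09272802, 0.76837676, 0.5611716 ]), 'ft_torque': array([ 0.01241409,  0.02065062, -0.01370529]), 'grasp_force': 0.0, 'gripper_width': 1.0015537514287471}
{'K': array([[512.74909104,   0.        , 323.98804719],
       [  0.        , 512.74909104, 242.10467586],
       [  0.        ,   0.        ,   1.        ]]), 'eye': array([0.54085958, 0.02992894, 0.89923552]), 'orientation': array([-0.02359399,  0.71101077, -0.70234619,  0.02483635])}
[  0  76  14  60 158] [  7.66455696 106.50632911] [0.8063 0.5366 0.0951]
[ 13  83  12  58 150] [ 18.82666667 112.52666667] [0.806  0.5362 0.066 ]
[175 192  35  48 443] [193.07900677 215.83747178] [0.6408 0.2492 0.043 ]
[232 274  38  20 535] [250.25794393 282.91962617] [0.5306 0.1435 0.0964]
[283 282  39  20 562] [301.79359431 291.58540925] [0.5176 0.0621 0.0973]
[335 290  39  21 576] [353.68055556 300.17013889] [ 0.5062 -0.0189  0.0977]
[387 299  39  21 584] [405.80136986 308.85273973] [ 0.4933 -0.0998  0.0978]
```

View pics/top.png

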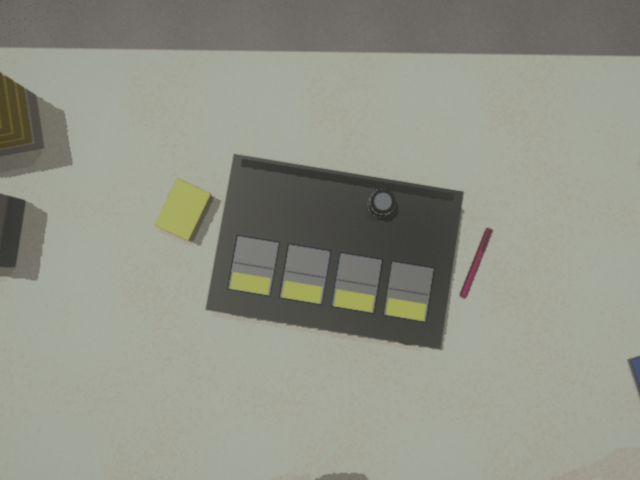

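The case is in the middle of the picture with its yellow bands at px (250,283), (302,292), (354,300) and (406,309). Their spacing is 82 mm and height about 0.097 m, as specified. The case is yawed by about -8.7°. I'll move above flap 4 with the gripper shut.

Call:
play_rows([
  [[396,-314,0,0,0,35.4],[396,-314,0,0,0,35.4],[396,-314,0,0,0,35.4],[396,-314,0,0,0,35.4],[396,-314,0,0,0,35.4],[396,-314,0,0,0,35.4],[396,-314,30,0,0,35.4],[396,-314,60,0,0,35.4],[396,-314,80,0,0,35.4],[396,-314,80,0,0,35.4],[396,-314,80,0,0,35.4],[396,-314,80,0,0,35.4]],
], claw=-1)

```text
time: 1.05
tool_pos: [0.4851, -0.1161, 0.1576]
tool_rot: [-0.0, 0.997, -0.076, -0.0]
contact_force: [0.8, -0.1, 0.6]
gripper_width: 0.0
grasp_force: 0.0
```

Call:
play_rows([
  [[0,0,0,0,0,0],[0,0,0,0,0,0],[0,0,0,0,0,0]],
])

```text
time: 1.3
tool_pos: [0.4848, -0.1181, 0.1583]
tool_rot: [0.0, 0.997, -0.076, -0.0]
contact_force: [-0.3, -0.5, 0.2]
gripper_width: 0.003
grasp_force: 0.0
```

```bash
python3 - <<'E'
from h import *
s=manip.state();print(s["tool_pos"],s["contact_force"])
p,d=vision.grab_frame("side");ci=vision.camera_info("side");print(ci)
cv2.imwrite("pics/side1.png",p)
T=rot(s["tool_rot"])
for q in [(.5306,.1435),(.5176,.0621),(.5062,-.0189),(.4933,-.0998)]:
    print((T.T@(np.array([*q,.097])-s["tool_pos"])*1000).round(1))
E
```

```text
[ 0.4847893  -0.1180798   0.15828611] [-0.25077907 -0.53436721  0.1871562 ]
{'K': array([[620.78397647,   0.        , 318.17055333],
       [  0.        , 620.78397647, 240.85372301],
       [  0.        ,   0.        ,   1.        ]]), 'eye': array([ 0.4355443 , -0.72537472,  0.72643537]), 'orientation': array([-0.41969682,  0.90011239, -0.10183204,  0.05729314])}
[   5.9 -265.5   61.2]
[   5.3 -183.1   61.2]
[   6.3 -101.3   61.3]
[  5.7 -19.4  61.3]
```

View pics/side1.png

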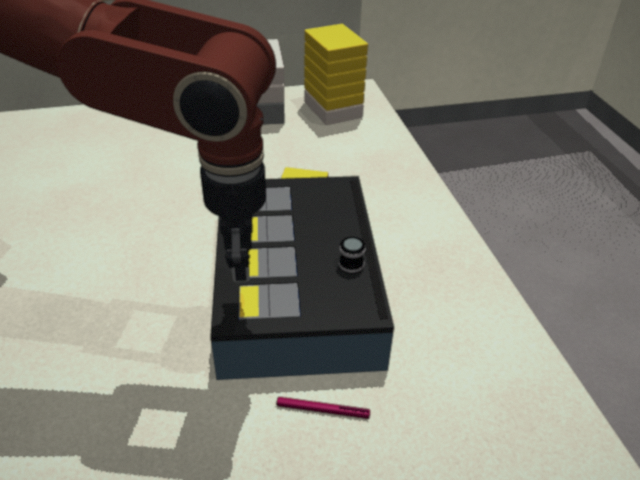

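The closed fingers hang above flaps 3 and 4 at about px (238,270), and nothing has been disturbed. Next I go over flap 4 and down near the surface.

Call:
play_rows([
  [[5,-19,0,0,0,0],[5,-19,25,0,0,0],[5,-19,45,0,0,0],[5,-19,56,0,0,0],[5,-19,58,0,0,0],[5,-19,58,0,0,0],[5,-19,58,0,0,0]],
])

```text
time: 1.93
tool_pos: [0.4935, -0.101, 0.1019]
tool_rot: [0.0, 0.997, -0.077, 0.001]
contact_force: [0.7, 0.2, 0.6]
gripper_width: 0.0
grasp_force: 0.0
```

Call:
play_rows([
  [[0,0,0.5,0,0,0],[0,0,1,0,0,0],[0,0,1.5,0,0,0],[0,0,2,0,0,0],[0,0,2,0,0,0]],
])

```text
time: 2.35
tool_pos: [0.493, -0.1001, 0.0989]
tool_rot: [0.0, 0.997, -0.076, 0.0]
contact_force: [-0.0, -0.3, 1.3]
gripper_width: 0.003
grasp_force: 0.0
```

Call:
play_rows([
  [[0,0,0.5,0,0,0],[0,0,1,0,0,0],[0,0,1.5,0,0,0],[0,0,2,0,0,0],[0,0,2,0,0,0]],
])

```text
time: 2.77
tool_pos: [0.4928, -0.1001, 0.0965]
tool_rot: [-0.0, 0.997, -0.076, -0.0]
contact_force: [-0.5, 0.1, -1.4]
gripper_width: 0.0
grasp_force: 0.0
```

Call:
play_rows([
  [[0,0,0.5,0,0,0],[0,0,1,0,0,0],[0,0,1,0,0,0]],
])

```text
time: 3.02
tool_pos: [0.4928, -0.1001, 0.0955]
tool_rot: [-0.0, 0.997, -0.076, -0.0]
contact_force: [0.7, 1.0, 0.1]
gripper_width: 0.005
grasp_force: 0.0
```

Call:
play_rows([
  [[0,0,0.5,0,0,0],[0,0,1,0,0,0],[0,0,1,0,0,0]],
])

```text
time: 3.27
tool_pos: [0.4929, -0.1001, 0.0949]
tool_rot: [-0.0, 0.997, -0.076, -0.0]
contact_force: [-1.9, 0.7, 1.1]
gripper_width: 0.003
grasp_force: 0.8
```

Call:
play_rows([
  [[0,0,0.5,0,0,0],[0,0,1,0,0,0],[0,0,1,0,0,0]],
])

```text
time: 3.52
tool_pos: [0.4929, -0.1001, 0.0942]
tool_rot: [0.0, 0.997, -0.076, -0.0]
contact_force: [-3.4, 0.9, 4.5]
gripper_width: -0.002
grasp_force: 2.6
```

Call:
play_rows([
  [[0,0,0.5,0,0,0],[0,0,1,0,0,0],[0,0,1,0,0,0]],
])

```text
time: 3.77
tool_pos: [0.493, -0.1002, 0.094]
tool_rot: [0.0, 0.997, -0.076, -0.0]
contact_force: [-4.3, 1.5, 9.1]
gripper_width: -0.001
grasp_force: 4.6
```

Call:
play_rows([
  [[0,0,0.5,0,0,0],[0,0,1,0,0,0],[0,0,1,0,0,0]],
])

```text
time: 4.02
tool_pos: [0.493, -0.1002, 0.0937]
tool_rot: [0.0, 0.997, -0.076, -0.0]
contact_force: [-7.2, 2.4, 12.8]
gripper_width: 0.002
grasp_force: 6.6
```

Flap 4 is blocked: the force rises to 13 N with only about 1 mm of give. On to flap 3.

Call:
play_rows([
  [[0,0,-10,0,0,0],[0,-41,-10,0,0,0],[0,-82,-10,0,0,0],[0,-82,-10,0,0,0],[0,-82,-10,0,0,0],[0,-82,-6,0,0,0],[0,-82,-4,0,0,0],[0,-82,-3,0,0,0],[0,-82,-2,0,0,0],[0,-82,-1,0,0,0],[0,-82,0,0,0,0],[0,-82,0,0,0,0]],
])

```text
time: 5.02
tool_pos: [0.5051, -0.0198, 0.0935]
tool_rot: [-0.0, 0.997, -0.077, -0.001]
contact_force: [-7.3, 1.4, 13.4]
gripper_width: 0.003
grasp_force: 6.6
```

Flap 3 is blocked too (13 N at the same level). On to flap 2.

Call:
play_rows([
  [[0,0,-10,0,0,0],[0,-41,-10,0,0,0],[0,-82,-10,0,0,0],[0,-82,-10,0,0,0],[0,-82,-10,0,0,0],[0,-82,-6,0,0,0],[0,-82,-4,0,0,0],[0,-82,-3,0,0,0],[0,-82,-2,0,0,0],[0,-82,-1,0,0,0],[0,-82,0,0,0,0],[0,-82,0,0,0,0]],
])

```text
time: 6.02
tool_pos: [0.5177, 0.0613, 0.0916]
tool_rot: [0.0, 0.997, -0.076, 0.0]
contact_force: [-1.3, -1.1, 1.7]
gripper_width: -0.001
grasp_force: 1.1
```

Flap 2 gives way at about 2 N, so I push it down.

Call:
play_rows([
  [[0,0,1,0,0,0],[0,0,2,0,0,0],[0,0,3,0,0,0],[0,0,4,0,0,0],[0,0,5,0,0,0],[0,0,5,0,0,0]],
])

```text
time: 6.52
tool_pos: [0.5182, 0.0622, 0.0868]
tool_rot: [-0.0, 0.997, -0.076, 0.001]
contact_force: [0.5, -2.1, 2.4]
gripper_width: -0.002
grasp_force: 1.1
```

Call:
play_rows([
  [[0,0,2,0,0,0],[0,0,4,0,0,0],[0,0,6,0,0,0],[0,0,8,0,0,0],[0,0,10,0,0,0],[0,0,12,0,0,0],[0,0,14,0,0,0],[0,0,16,0,0,0],[0,0,18,0,0,0],[0,0,20,0,0,0],[0,0,22,0,0,0],[0,0,23,0,0,0]],
])

```text
time: 7.52
tool_pos: [0.5173, 0.062, 0.0631]
tool_rot: [0.0, 0.997, -0.076, -0.001]
contact_force: [-0.3, 0.2, 2.2]
gripper_width: -0.002
grasp_force: 1.0
```

Call:
play_rows([
  [[0,0,1,0,0,0],[0,0,1,0,0,0],[0,0,-5,0,0,0],[0,0,-15,0,0,0],[0,0,-30,0,0,0],[0,0,-60,0,0,0],[-40,0,-90,0,0,0],[-80,0,-120,0,0,0],[-110,0,-120,0,0,0],[-110,0,-120,0,0,0],[-110,0,-120,0,0,0],[-110,0,-120,0,0,0]],
])

```text
time: 8.52
tool_pos: [0.4094, 0.0786, 0.1846]
tool_rot: [-0.0, 0.997, -0.076, 0.001]
contact_force: [0.9, 0.1, -1.4]
gripper_width: -0.0
grasp_force: 0.0
```

```bash
python3 - <<'E'
from h import *
p,d=vision.grab_frame("side");ci=vision.camera_info("side")
cv2.imwrite("pics/side2.png",cv2.resize(p[150:350,180:420],None,fx=3,fy=3))
ci=vision.camera_info("top");p,d=vision.grab_frame("top")
cv2.imwrite("pics/top2.png",cv2.resize(p[220:340,200:450],None,fx=3,fy=3))
for v in range(252,304,4): print(v,world(ci,d,303,v).round(4),p[v,303])
E
```

```text
252 [0.5839 0.0647 0.0171] [109 115 120]
256 [0.5769 0.0645 0.0186] [168 171 167]
260 [0.5663 0.0599 0.133 ] [ 99 102 101]
264 [0.5605 0.0602 0.1242] [71 73 73]
268 [0.5546 0.0604 0.1158] [72 74 74]
272 [0.5486 0.0607 0.1058] [72 75 75]
276 [0.5425 0.0612 0.0918] [71 74 73]
280 [0.5362 0.0614 0.0841] [ 64 105 115]
284 [0.5297 0.0618 0.0708] [ 60 115 130]
288 [0.5231 0.062  0.0618] [ 88 117 125]
292 [0.5154 0.0636 0.0196] [172 173 170]
296 [0.5086 0.0635 0.0194] [175 172 167]
300 [0.5028 0.0625 0.0425] [90 63 50]
```

View pics/side2.png

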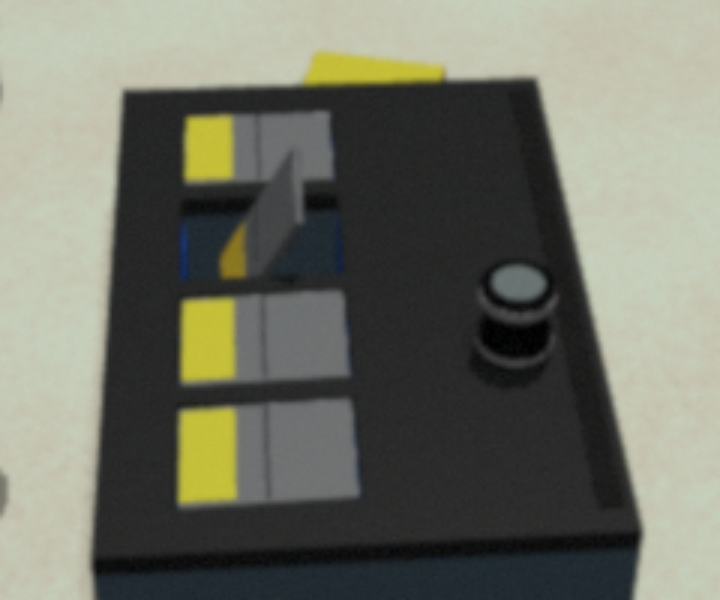

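Flap 2 stands open in the crop (around px (270,220)). The depth slope puts it at about 59°, and the loupe and box are undisturbed. Handing in.

```bash
python3 -c "
from h import *
print(order.job_done())"
```

```text
the job is handed in; nothing more can be done
None
```

Flap 2 (second from the left) covers the empty compartment; I pushed it open to about 59°, left it there with the arm clear and the loupe, marker and slide box untouched, and handed the job in (no verdict was returned).

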